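Unlock a sealed centrifuge bucket and unload its tube carrier

TASK

Open the sealed centrifuge bucket: twist its red cover a quarter turn anticlockwise (seen from above) until its yellow lugs are clear of the dark keepers, lift it off and lay it flat, black bar upwards, in the grey tray. Then lift the tube carrier out by its blue handle and stand it upright, wholly on the black scan pad with the green edge. Set both parts down without dropping them, let go, and leave the other things on the bench where they are.

Things in the scene. Friction and masses are not known exactly. Their poses are not given: they have to be found in the camera images.
- bucket: Round aluminium bucket, 106 mm outside and 96 mm inside diameter, rim 100 mm and inner floor 6 mm above the bench; fixed. Origin: centre of its underside, z up. Two dark steel keepers stand outside its rim on the +x and -x sides. The cover is locked with its x axis along the bucket's x axis (either way round), free to lift 57 to 150 degrees anticlockwise of that, best 75 to 95.
- cover: Red bayonet cover, loose, about 0.25 kg, 86 mm high. Origin: centre of its underside, z up. Spigot ring of 90 mm diameter, 0 to 8 mm (inside the bucket's rim, 3 mm play all round); plate of 102 mm diameter, 8 to 14 mm; hollow dome of 63 mm diameter up to 46 mm. It starts locked, turned 0 to 6 degrees anticlockwise from the bucket's x axis; only friction resists turning.
- cover_bar (a point): Point in the black grip bar on the cover's dome, 72 mm above the cover's underside. Bar: 62 mm long along the cover's x, 16 mm thick (y), from 46 to 86 mm above the underside. The carrier's handle reaches up into the dome: lift the cover at least 60 mm straight up before moving sideways.
- carrier: Tube carrier, loose, about 0.22 kg, 122 mm high, standing on the bucket's inner floor, turned any way. Origin: centre of its underside, z up. White round base of 80 mm diameter, six blood tubes with purple caps up to 84 mm high (caps 16 mm wide, 26 to 30 mm from the axis), and an upright blue handle blade in the middle.
- carrier_handle (a point): Point on the carrier's axis in the blue handle blade, 112 mm above the carrier's underside. The blade is 30 mm wide along the carrier's x, 10 mm thick (y); its top is 122 mm above the underside, that is 28 mm above the bucket's rim while in the bucket.
- tray: Grey open tray, 170 x 170 x 16 mm, walls 4 mm, fixed. Origin: centre of its underside.
- tray_in (a point): Centre of the tray's inner floor, 162 x 162 mm; axes as the tray's sides.
- pad: Black scan pad with a green edge, 160 mm (x) by 180 mm (y), 4 mm thick, fixed flat on the bench. Origin: centre of its underside.
- pad_top (a point): Centre of the pad's upper face, axes as the pad's sides.
- pen: White and blue marker, 140 mm long along x, 16 mm high, loose bystander. Origin on its underside near the middle.
- spare_tube: Single lying blood tube with purple cap, 93 mm long along x, 16 mm high, loose bystander. Origin on its underside near the middle.
- mouse: Black computer mouse, 100 x 60 x 26 mm, loose bystander. Origin: centre of its underside.
- scanner: Hand-held bar-code reader lying down, 145 x 66 x 36 mm, loose bystander. Origin on its underside near the middle.
- bucket_rim (a point): Centre of the bucket's mouth, on its axis at rim height, 100 mm above the bench. The seated cover's origin lies 8 mm below it.
- keeper (a point): Top of the keeper on the bucket's +x side, 117 mm above the bench, 62 mm from the axis (its twin is opposite). Its ledge (radius 54 to 75 mm, underside at 111 mm) spans from 10 degrees clockwise to 47 degrees anticlockwise of this point, seen from above; an upright wall at radius 70 to 75 mm carries it, and a stop shuts its clockwise end.
- cover_lug (a point): Top of the yellow lug on the cover's +x side, 58 mm from its axis (its twin is opposite). Lugs are 20 mm wide, reach to radius 66 mm, and are 8 to 16 mm above the cover's underside; seated, 3 mm below the ledges.
Mind the look-alikes: they are no part of the job. Of the things that look like the tray, the middle-sized one is meant.

How it is judged:
On the way, in this order (a step that is already met when the one before it is completed fails the run):
1. the cover, still seated on the bucket, is twisted until its lugs are clear of the keepers (more than 57 degrees from the keepers' axis) (angle between the x axis of cover and the x axis of bucket, either way round above 1 rad and distance between cover and bucket_rim below 0.014 m), for 0.1 s.
2. the cover lies flat in the tray, bar upwards, let go (z of cover in the frame of tray_in between -0.005 and 0.005 m and horizontal distance between cover and tray_in below 0.04 m and angle between cover's own z axis and vertical below 0.06 rad and contact force between the fingers and cover below 0.1 N), for 0.2 s.
At the end, for the whole second after the job is handed in: The cover lies flat (within 3.4 degrees) on the tray's inner floor, bar upwards, its centre within 40 mm of the tray's centre; the carrier stands upright (within 3.4 degrees) on the pad, its base wholly on it (centre within 42 mm in x and 52 mm in y of the pad's centre); both at rest (z of cover in the frame of tray_in between -0.005 and 0.005 m and horizontal distance between cover and tray_in below 0.04 m and angle between each of cover, carrier's own z axis and vertical below 0.06 rad and linear speed of each of cover, carrier below 0.02 m/s and z of carrier in the frame of pad_top between -0.003 and 0.004 m and x of carrier in the frame of pad_top between -0.042 and 0.042 m and y of carrier in the frame of pad_top between -0.052 and 0.052 m); the robot touches nothing.
It fails at once if the carrier is dropped (moves faster than 0.5 m/s while not held) (linear speed of carrier above 0.5 m/s and contact force between the fingers and carrier below 0.1 N).
It fails at once if the cover is dropped (moves faster than 0.5 m/s while not held) (linear speed of cover above 0.5 m/s and contact force between the fingers and cover below 0.1 N).
It fails at once if a bystander (pen, spare tube, mouse, scanner) is moved more than 40 mm (distance of any of pen, spare_tube, mouse, scanner from where it was at the start of the episode above 0.04 m).
It also fails if it takes over 64 s, if anything falls off the work surface, if the arm or the gripper's body presses on something with over 40 N, if the wrist force passes 120 N, or if a joint passes its speed limit or range.

ROBOT

A 6-joint arm with a two-finger parallel gripper is mounted at the origin on the work surface. World frame = base frame: x ahead of the robot, y to its left, z up, the work surface at z = 0. Lengths are in m, angles in rad, forces in N, time in s.
With the tool pointing down it reaches from about 0.35 to 0.775 m from the base axis. Payload 5.5 kg.
Tool frame: the origin (TCP) lies midway between the tips of the shut fingers; the grasp point (between the pads) lies 19 mm behind it; z points along the fingers, y is the line along which they close (so a half turn about z gives the same grasp; the last joint's range is limited). The gripper opens to 85 mm and grips with 20 to 120 N. Pads are 22 mm wide; open, the fingers measure 114 mm over their backs; the gripper's body (76 mm by 85 mm) begins 54 mm behind the grasp point. The pads swing forward as they close: fully open they stand 13 mm farther back than shut.
Start: joints at [-1.459, 0.313, 0.046, 1.304, 0, 1.431], TCP at [0.143, -0.557, 0.204] pointing down, gripper open.
Joint ranges: [-2.76, 2.76], [-0.86, 1.69], [-1.03, 1.26], [-2.2, 2.34], [-1.47, 1.5], [-3.14, 3.14]. Speed limits (rad/s): [2.57, 2.57, 3.14, 3.14, 3.14, 3.14].

INTERFACE

Orientations are given as a unit quaternion [x, y, z, w].
In Python, from plant import state, eyes, robot, finder gives the robot as it stands.
- The arm moves only by the tool servo_tool, never from a script. Its argument "targets" is a list of rows, each a list of 5 numbers: the opening, from 0 (shut) to 1 (fully open), then the shift along the world's x, y, z in mm, then the turn about the world's z in rad. A call has 1 to 20 rows; each row shifts and turns the commanded pose from where the row before left it; what a row does not reach is not made up. A row lasts 1/8 s, in which the tool goes at most 62.5 mm and 10.7 degrees, less where a joint would pass 70% of its speed; a pose out of reach is approached as far as the arm can. A call with a gripper value outside its range is refused whole. The fingers move at their own pace and stop on an object; the grip force is fixed at half the most. Time passes only in rows, so rows that do not move let the fingers close. It gives the time, the measured TCP pose, the force, the opening and the grip force at its end, in the units of the state.
- state(): the state, without advancing time (a new reading comes with each control period).
- eyes.camera(name): name is "scene" or "top" or "wrist"; returns a dict with "frame" (480x640x3 uint8, blue, green, red), "depth" (480x640 float32, m along the optical axis (not along the pixel's ray), 0 where there is no reading), "intrinsics" (3x3 intrinsics, pixels), "origin" and "orientation" of the camera in the world; the wrist camera has in their place "mount" (4x4, takes a point from camera to tool coordinates, whose origin is the TCP and whose axes are the flange's). Camera axes: x right, y down, z forward; pixel columns grow to the right and rows downward; lengths in m; the calibration is good to about 2 mm. A picture is of the moment at which its call begins: read the wrist's pose just before it.
- robot.job_done(): hands the job in; it is judged then, once.
Trained networks look in a picture, given as the dict that the camera call returned (one of the last four; its "shot" number tells which), for a name from the list of things; names that differ only in an ending like _2 or _b are one class to them, and where a whole thing is asked for, a point or a joint stands for the part that bears it (a point fixed in the world has none). Each returns a list of dicts, best first, with "confidence" (0 to 1); they miss things now and then, are a little off and sometimes report something else, mostly with a low value. They report only what shows in the picture. A call takes as long as a camera call. They do not tell look-alikes from the thing itself.
- finder.find_in(label, picture): "at" ([x, y, z] in m, in the coordinates of the camera as it stood for that picture, good to about 4 mm: the middle of the surface that is visible of it).
The state is a dict: "clock": time; "joints": joint angles; "qd": joint speeds; "tau": joint torques, N m; "tcp_pos": TCP position; "eef_rot": TCP orientation; "contact_force": force on the tool from outside, world axes, zero at the start; "ft_torque": the same for the moment, N m; "finger_gap": finger opening in m; "grip_force": force on a finger pad.
Only numpy, scipy, OpenCV 4.12 (cv2) and the standard library are available. Lean on these libraries where they do the work, as an engineer would, in place of code of your own. Each camera call takes 0.05 s, during which the arm holds its last target. There are 200 camera calls.

## Working session

There is one attempt and no reset: what is moved stays moved. The work goes in short steps, Python scripts to look and compute and a tool call to move; the robot and the scene stay as the last step left them, time stands still between calls to the robot, and variables do not carry over. Pictures are saved under pics/ and viewed, at most 10 in all, crops included, and the job is handed in when it is done.

Besides the shell and the picture viewer there is one more tool, called after "Request:" as a command line: name --pt "numbers of a row" for each row, then --argument value for the rest. servo_tool: Moves the arm, as the interface text tells. Its arguments: {"type":"object","properties":{"targets":{"type":"array","items":{"type":"array","items":{"type":"number"}}}},"required":["targets"]}

```bash
ls; mkdir -p pics; cat > h.py <<'E'
import numpy as np, cv2
from scipy.spatial.transform import Rotation as R
from plant import state, eyes, robot, finder
def cam(name):
    s=state(); p=eyes.camera(name)
    if name=="wrist":
        T=np.eye(4);T[:3,:3]=R.from_quat(s["eef_rot"]).as_matrix();T[:3,3]=s["tcp_pos"]
        p["T"]=T@np.array(p["mount"])
    else:
        T=np.eye(4);o=np.array(p["orientation"]);T[:3,:3]=R.from_quat(o).as_matrix() if o.size==4 else o.reshape(3,3);T[:3,3]=p["origin"];p["T"]=T
    return p
def w(p,c): return (p["T"]@np.append(c,1))[:3]
def cloud(p):
    d=p["depth"];K=np.array(p["intrinsics"]);v,u=np.indices(d.shape)
    P=np.stack([(u-K[0,2])/K[0,0]*d,(v-K[1,2])/K[1,1]*d,d],-1)
    W=P@p["T"][:3,:3].T+p["T"][:3,3];W[d<=0]=np.nan
    return W
def px(p,W):
    K=np.array(p["intrinsics"]);c=np.linalg.inv(p["T"])@np.append(W,1);c=K@c[:3];return c[:2]/c[2]
E
python3 - <<'E'
from h import *
for n in("top","scene"):
    p=cam(n);cv2.imwrite(f"pics/{n}0.png",p["frame"]);print(n,p["T"].round(3).tolist(),np.array(p["intrinsics"]).round(1).tolist())
    for l in("bucket","cover","cover_bar","cover_lug","keeper","tray","pad","pen","spare_tube","mouse","scanner"):
        for f in finder.find_in(l,p)[:4]: print(l,round(f["confidence"],2),w(p,f["at"]).round(3),px(p,w(p,f["at"])).round())
E
```

```text
pics
top [[-0.028, -0.983, 0.182, 0.246], [-1.0, 0.03, 0.007, -0.179], [-0.012, -0.181, -0.983, 1.468], [0.0, 0.0, 0.0, 1.0]] [[563.8, 0.0, 325.6], [0.0, 563.8, 246.6], [0.0, 0.0, 1.0]]
bucket 0.6 [0.513 0.015 0.098] [251. 243.]
bucket 0.36 [0.566 0.145 0.018] [206. 231.]
cover 0.97 [0.536 0.013 0.105] [251. 234.]
cover_bar 0.59 [0.534 0.012 0.101] [252. 234.]
cover_lug 0.97 [0.532 0.01  0.107] [252. 235.]
keeper 0.85 [0.518 0.016 0.096] [251. 241.]
keeper 0.4 [0.537 0.01  0.108] [252. 233.]
tray 0.75 [ 0.343 -0.665  0.007] [520. 307.]
tray 0.74 [ 0.418 -0.39   0.006] [412. 281.]
tray 0.6 [ 0.63  -0.318  0.004] [380. 203.]
pad 0.84 [0.523 0.283 0.003] [155. 249.]
pen 0.56 [0.563 0.146 0.016] [206. 232.]
pen 0.19 [0.519 0.289 0.002] [153. 251.]
spare_tube 0.45 [ 0.542 -0.155  0.015] [320. 236.]
mouse 0.55 [0.346 0.177 0.028] [192. 315.]
scanner 0.94 [ 0.332 -0.185  0.031] [334. 316.]
scene [[-0.731, 0.434, -0.527, 1.114], [0.682, 0.438, -0.586, 0.519], [-0.023, -0.788, -0.616, 0.838], [0.0, 0.0, 0.0, 1.0]] [[439.6, 0.0, 321.6], [0.0, 439.6, 237.6], [0.0, 0.0, 1.0]]
bucket 0.89 [0.576 0.051 0.05 ] [360. 315.]
cover 0.94 [0.551 0.03  0.126] [362. 282.]
cover_bar 0.95 [0.556 0.03  0.125] [361. 283.]
cover_lug 0.63 [0.557 0.03  0.128] [360. 282.]
keeper 0.59 [0.582 0.052 0.049] [359. 316.]
tray 0.91 [ 0.631 -0.312  0.004] [253. 267.]
tray 0.89 [ 0.414 -0.385  0.004] [295. 224.]
tray 0.71 [ 0.346 -0.657  0.006] [261. 185.]
pad 0.7 [0.529 0.297 0.001] [457. 380.]
pen 0.79 [0.571 0.151 0.016] [394. 347.]
spare_tube 0.63 [ 0.632 -0.315  0.002] [253. 267.]
mouse 0.91 [0.358 0.185 0.028] [459. 304.]
mouse 0.47 [0.554 0.03  0.128] [361. 282.]
scanner 0.6 [ 0.338 -0.166  0.032] [361. 237.]
```

View pics/top0.png

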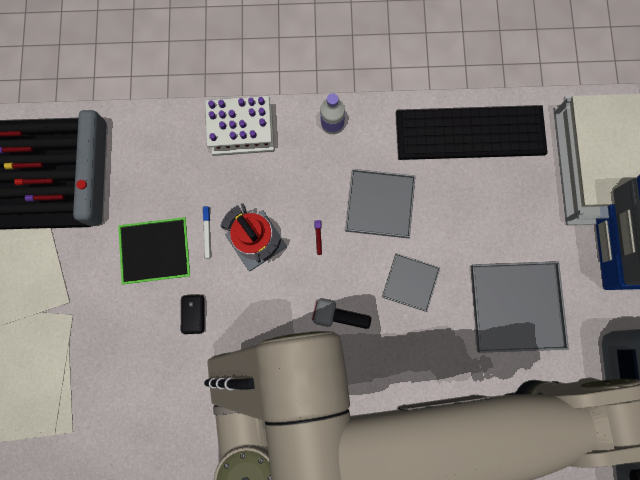

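View pics/scene0.png

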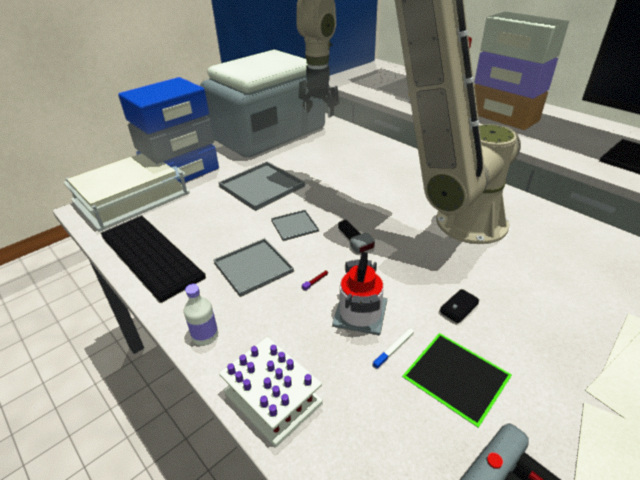

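The top view shows three trays: small at (411,282), middle at (380,203) and large at (520,307). The bucket with its red cover is at (251,238), the pad at (155,250). The scene view agrees, with the middle tray at (253,267) and the pad at (457,378). Next I'll refine the positions by segmentation.

```bash
python3 - <<'E'
from h import *
print(R.from_quat(state()["eef_rot"]).as_matrix().round(3).tolist())
for n in("top","scene"):
    p=cam(n);W=cloud(p);hsv=cv2.cvtColor(p["frame"],cv2.COLOR_BGR2HSV)
    X,Y,Z=W[...,0],W[...,1],W[...,2]
    # pad green edge
    m=(hsv[...,1]>120)&(abs(hsv[...,0].astype(int)-60)<15)&(hsv[...,2]>80)&(abs(X-.525)<.15)&(abs(Y-.29)<.15)
    r=cv2.minAreaRect(W[m][:,:2].astype(np.float32)*1000);print(n,"pad",r,np.median(Z[m]))
    # black inside
    for nm,c in(("mid",(.63,-.316)),("small",(.416,-.388)),("big",(.344,-.66))):
        hb=np.hypot(X-c[0],Y-c[1])<.16
        g=cv2.GaussianBlur(p["frame"],(3,3),0).astype(int)
        m=hb&(g.max(-1)<150)&(abs(Z)<.03)&((g[...,0]-g[...,2])>=0)
        k,lab,st,ce=cv2.connectedComponentsWithStats(m.astype(np.uint8))
        i=1+np.argmax(st[1:,4]);q=W[lab==i][:,:2].astype(np.float32)*1000
        print(n,nm,cv2.minAreaRect(q),np.median(Z[lab==i]))
    red=(hsv[...,1]>150)&((hsv[...,0]<8)|(hsv[...,0]>172))&(np.hypot(X-.54,Y-.015)<.09)
    print("red",np.nanmean(W[red],0),np.percentile(Z[red],[5,50,95]))
    bar=(Z>.145)&(Z<.2)&(np.hypot(X-.54,Y-.015)<.09)
    b=W[bar];print("bar",b.shape,b.mean(0));u,s,v=np.linalg.svd(b[:,:2]-b[:,:2].mean(0),full_matrices=False);print(v[0],np.degrees(np.arctan2(v[0][1],v[0][0])),s/np.sqrt(len(b)),b.max(0))
    t=b[b[:,2]>.168]; 
    if len(t)>4:print("bartop",len(t),cv2.minAreaRect(t[:,:2].astype(np.float32)*1000))
    y=(hsv[...,1]>130)&(abs(hsv[...,0].astype(int)-27)<7)&(np.hypot(X-.54,Y-.015)<.09);print("yellow",W[y].round(3).tolist()[:12])
E
```

```text
[[0.968, 0.249, -0.0], [0.249, -0.968, -0.0], [-0.0, 0.0, -1.0]]
top pad ((520.776611328125, 288.09832763671875), (160.5360870361328, 182.33883666992188), 5.030971527099609) 0.002571151742536193
top mid ((628.1618041992188, -317.43304443359375), (168.86734008789062, 170.62457275390625), 81.55396270751953) 0.004148252321496404
top small ((414.853759765625, -387.1451721191406), (118.81642150878906, 119.64382934570312), 70.11518096923828) 0.003044378562784944
top big ((343.7532958984375, -657.9116821289062), (222.54364013671875, 226.39761352539062), 0.37426212430000305) 0.005756801253137711
red [0.53367414 0.01277966 0.11809101] [0.10127151 0.10842936 0.14121427]
bar (191, 3) [0.53584897 0.0140425  0.1755061 ]
[-0.82810918 -0.56056684] -145.90499245273068 [0.01883701 0.00459808] [0.5661973  0.03650569 0.18377882]
bartop 176 ((538.5140380859375, 15.782073020935059), (61.4030647277832, 15.787915229797363), 34.311241149902344)
yellow [[0.588, 0.04, 0.11], [0.588, 0.038, 0.107], [0.586, 0.044, 0.105], [0.585, 0.04, 0.111], [0.586, 0.039, 0.106], [0.589, 0.038, 0.093], [0.583, 0.048, 0.109],
[... 289 characters left out ...]
84375), (175.10205078125, 168.84335327148438), 81.73456573486328) 0.007841894584151299
scene small ((416.4765319824219, -385.6583251953125), (126.54302978515625, 119.08517456054688), 70.08827209472656) 0.004358025463024828
scene big ((345.2879638671875, -656.3930053710938), (227.7303009033203, 232.33763122558594), 0.6225535869598389) 0.008051319116692324
red [0.54900505 0.02639788 0.12048473] [0.10409399 0.11593997 0.14017518]
bar (223, 3) [0.54701031 0.02428365 0.16993726]
[0.84744417 0.53088452] 32.065237934908716 [0.01991116 0.00493953] [0.56843083 0.04037508 0.18052834]
bartop 149 ((540.463623046875, 18.47386360168457), (61.37101364135742, 16.17763900756836), 34.70585250854492)
yellow []
```

Request:
servo_tool --pt "1 0 0 60 0" --pt "1 0 0 60 0" --pt "1 28.4 41 0 0.025" --pt "1 28.4 41 0 0.025" --pt "1 28.4 41 0 0.025" --pt "1 28.4 41 0 0.025" --pt "1 28.4 41 0 0.025" --pt "1 28.4 41 0 0.025" --pt "1 28.4 41 0 0.025" --pt "1 28.4 41 0 0.025" --pt "1 28.4 41 0 0.025" --pt "1 28.4 41 0 0.025" --pt "1 28.4 41 0 0.025" --pt "1 28.4 41 0 0.025" --pt "1 28.4 41 0 0.025" --pt "1 28.4 41 0 0.025"

```text
clock: 3.3
tcp_pos: [0.5417, 0.0186, 0.3243]
eef_rot: [0.955, 0.297, 0.0, 0.0]
contact_force: [0.3, -0.9, 0.3]
finger_gap: 0.0852
grip_force: 0.0
```

```bash
python3 - <<'E'
from h import *
s=state();M=R.from_quat(s["eef_rot"]).as_matrix();print(s["clock"],np.round(s["tcp_pos"],4),np.degrees(np.arctan2(M[1,0],M[0,0])),np.round(s["joints"],3),np.linalg.norm(s["qd"]))
p=cam("wrist");cv2.imwrite("pics/w1.png",p["frame"]);print(np.array(p["mount"]).round(3).tolist())
for l in("cover_bar","cover_lug","keeper","bucket_rim"):
    for f in finder.find_in(l,p)[:4]: print(l,round(f["confidence"],2),w(p,f["at"]).round(4),px(p,w(p,f["at"])).round())
W=cloud(p);Z=W[...,2];b=W[(Z>.165)&(Z<.2)&(np.hypot(W[...,0]-.54,W[...,1]-.015)<.09)]
print(len(b),np.median(b[:,2]),cv2.minAreaRect(b[:,:2].astype(np.float32)*1000))
E
```

```text
3.3 [0.5417 0.0186 0.3243] 34.53580491187461 [-0.114  0.246  0.247  1.571 -0.     2.425] 1.1370301076804752
[[-0.001, -0.946, -0.323, 0.082], [1.0, -0.001, 0.001, -0.001], [-0.001, -0.323, 0.946, -0.17], [0.0, 0.0, 0.0, 1.0]]
cover_bar 0.88 [0.5484 0.0244 0.1134] [317. 191.]
cover_bar 0.4 [0.5178 0.2863 0.0041] [126.  74.]
cover_lug 0.63 [0.5421 0.0241 0.1063] [314. 194.]
keeper 0.58 [0.563  0.0117 0.1174] [336. 187.]
bucket_rim 0.96 [0.5635 0.0143 0.1179] [334. 185.]
1201 0.17767174389350238 ((536.94384765625, 17.419816970825195), (61.35122299194336, 15.593600273132324), 34.13737869262695)
```

```bash
cat > bar.py <<'E'
from h import *
s=state();M=R.from_quat(s["eef_rot"]).as_matrix();print(s["clock"],np.round(s["tcp_pos"],4),np.degrees(np.arctan2(M[1,0],M[0,0])),np.linalg.norm(s["qd"]))
p=cam("wrist");cv2.imwrite("pics/w2.png",p["frame"])
W=cloud(p);X,Y,Z=W[...,0],W[...,1],W[...,2];b=W[(Z>.165)&(Z<.2)&(np.hypot(X-.54,Y-.015)<.09)]
print(len(b),np.median(b[:,2]),cv2.minAreaRect(b[:,:2].astype(np.float32)*1000))
hsv=cv2.cvtColor(p["frame"],cv2.COLOR_BGR2HSV)
red=(hsv[...,1]>150)&((hsv[...,0]<8)|(hsv[...,0]>172))&(np.hypot(X-.54,Y-.015)<.09)&(abs(Z-.138)<.004)
print("dometop",cv2.minEnclosingCircle(W[red][:,:2].astype(np.float32)*1000))
E
python3 bar.py
```

```text
3.55 [0.5406 0.0171 0.3239] 34.511259206490045 0.03145155006393588
1217 0.1776467841603645 ((536.7545776367188, 17.771076202392578), (61.166038513183594, 15.687081336975098), 34.18983459472656)
dometop ((536.2083129882812, 17.288358688354492), 31.562339782714844)
```

View pics/w2.png

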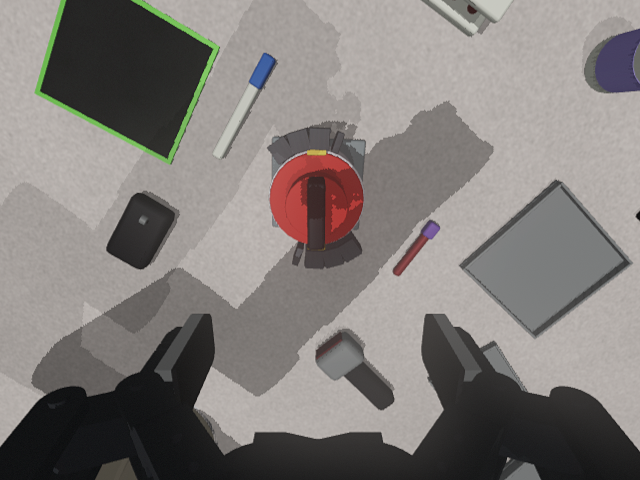

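The wrist view shows the bar upright at (316,210) in the middle of the cover, with the lug at (316,152) under its keeper. The bar's top is at 0.178 m, as it should be. Next I descend and grip.

Request:
servo_tool --pt "1 -3 0.5 -40 0" --pt "1 0 0 -40 0" --pt "1 0 0 -40 0" --pt "1 0 0 -37 0" --pt "1 0 0 -20 0" --pt "1 0 0 0 0" --pt "0 0 0 0 0" --pt "0 0 0 0 0" --pt "0 0 0 0 0" --pt "0 0 0 0 0" --pt "0 0 0 0 0" --pt "0 0 0 0 0"

```text
clock: 5.1
tcp_pos: [0.5383, 0.0175, 0.1479]
eef_rot: [0.955, 0.296, 0.001, 0.0]
contact_force: [-0.2, -1.0, 5.7]
finger_gap: 0.0132
grip_force: 58.8
```

Request:
servo_tool --pt "0 0 0 0 0.06" --pt "0 0 0 0 0.11" --pt "0 0 0 0 0.12" --pt "0 0 0 0 0.12" --pt "0 0 0 0 0.12" --pt "0 0 0 0 0.12" --pt "0 0 0 0 0.12" --pt "0 0 0 0 0.12" --pt "0 0 0 0 0.12" --pt "0 0 0 0 0.12" --pt "0 0 0 0 0.12" --pt "0 0 0 0 0.12" --pt "0 0 0 0 0.06" --pt "0 0 0 0 0" --pt "0 0 0 0 0"

```text
clock: 6.98
tcp_pos: [0.5386, 0.0176, 0.1479]
eef_rot: [0.527, 0.85, 0.001, 0.001]
contact_force: [0.4, -0.3, 4.7]
finger_gap: 0.013
grip_force: 58.8
```

```bash
python3 - <<'E'
from h import *
s=state();M=R.from_quat(s["eef_rot"]).as_matrix();print(np.round(s["tcp_pos"],4),np.degrees(np.arctan2(M[1,0],M[0,0])),s["ft_torque"],s["contact_force"],np.round(s["joints"],2))
p=cam("wrist");q=cam("scene");a=cv2.resize(p["frame"],(400,300));b=cv2.resize(q["frame"][190:370,270:510],(400,300));cv2.imwrite("pics/tw.png",np.hstack([a,b]))
E
```

```text
[0.5386 0.0176 0.1479] 116.37804607369742 [ 0.01649085 -0.07239773 -0.0513299 ] [ 0.42152266 -0.30706581  4.66823784] [-0.12  0.27 -0.16  1.14  0.    0.99]
```

View pics/tw.png

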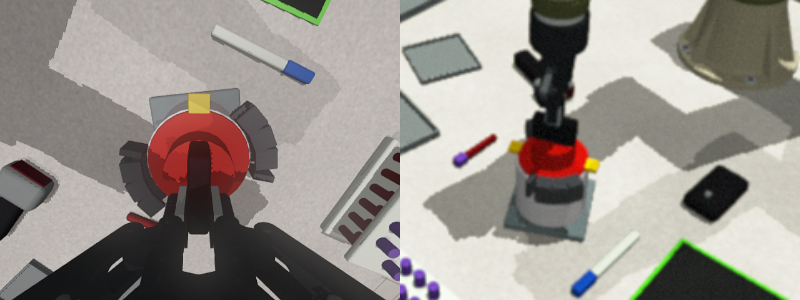

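The yellow lug at (199,103) in the left half is well clear of both keepers, and the scene view agrees. Next I lift.

Request:
servo_tool --pt "0 0 0 5 0" --pt "0 0 0 10 0" --pt "0 0 0 20 0" --pt "0 0 0 25 0" --pt "0 0 0 25 0" --pt "0 0 0 20 0" --pt "0 0 0 5 0" --pt "0 0 0 0 0"

```text
clock: 8.07
tcp_pos: [0.5378, 0.0176, 0.2569]
eef_rot: [0.527, 0.85, -0.0, -0.0]
contact_force: [0.0, 1.0, -2.6]
finger_gap: 0.0131
grip_force: 58.7
```

Request:
servo_tool --pt "0 5 -20 0 0" --pt "0 10 -38 0 0" --pt "0 12 -43 0 0" --pt "0 12 -43 0 0" --pt "0 12 -43 0 0" --pt "0 12 -43 0 0" --pt "0 12 -43 0 0" --pt "0 10 -38 0 0" --pt "0 6 -23 0 0" --pt "0 0 0 0 0" --pt "0 0 0 -40 0" --pt "0 0 0 -45 0" --pt "0 0 0 -40 0" --pt "0 0 0 -20 0" --pt "0 0 0 0 0" --pt "0 0 0 0 0"

```text
clock: 10.07
tcp_pos: [0.6292, -0.3165, 0.1132]
eef_rot: [0.527, 0.85, 0.0, 0.001]
contact_force: [0.3, 0.4, -2.7]
finger_gap: 0.0132
grip_force: 58.8
```

```bash
python3 - <<'E'
from h import *
s=state();print(np.round(s["tcp_pos"],4),s["contact_force"])
# check: tray corners + carrier in bucket
for n in("top","wrist"):
    p=cam(n);W=cloud(p);X,Y,Z=W[...,0],W[...,1],W[...,2]
    if n=="top":
        hsv=cv2.cvtColor(p["frame"],cv2.COLOR_BGR2HSV)
        near=np.hypot(X-.54,Y-.017)<.045
        b=W[near&(Z>.112)];print("handle",len(b),np.median(b[:,2]),cv2.minAreaRect(b[:,:2].astype(np.float32)*1000))
        r=W[(np.hypot(X-.54,Y-.017)<.06)&(abs(Z-.1)<.004)];print("rim",cv2.minEnclosingCircle(r[:,:2].astype(np.float32)*1000))
        a=p["frame"][150:300,160:440]
    else: b=p["frame"]
cv2.imwrite("pics/tr.png",np.hstack([cv2.resize(a,(480,300)),cv2.resize(b,(320,300))]))
E
```

```text
[ 0.6292 -0.3165  0.1132] [ 0.28666085  0.40362144 -2.70687717]
handle 64 0.12585676116786126 ((540.6351318359375, 16.948688507080078), (11.873350143432617, 29.06184196472168), 64.40113830566406)
rim ((537.8931884765625, 20.021339416503906), 57.61394500732422)
```

View pics/tr.png

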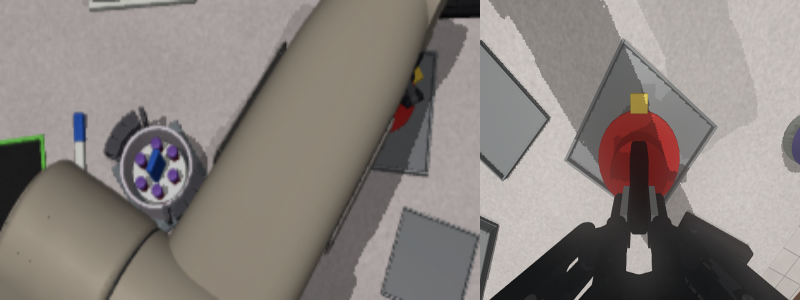

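The cover hangs over the middle of the correct tray (right half, (640,155)). On the left, the open bucket shows six purple caps and the blue handle at (155,165). Next I lower the cover.

Request:
servo_tool --pt "0 0 0 -25 0" --pt "0 0 0 -15 0" --pt "0 0 0 -7 0" --pt "0 0 0 -2 0" --pt "0 0 0 -2 0" --pt "0 0 0 0 0"

```text
clock: 10.92
tcp_pos: [0.6291, -0.3166, 0.0616]
eef_rot: [0.527, 0.85, 0.0, 0.0]
contact_force: [-0.1, 0.2, -2.0]
finger_gap: 0.0132
grip_force: 58.8
```

Request:
servo_tool --pt "0 0 0 -1 0" --pt "0 0 0 -1 0" --pt "0 0 0 0 0"

```text
clock: 11.3
tcp_pos: [0.6292, -0.3167, 0.0599]
eef_rot: [0.527, 0.85, -0.0, 0.001]
contact_force: [-1.1, -0.8, 2.3]
finger_gap: 0.0131
grip_force: 59.4
```

Request:
servo_tool --pt "0.5 0 0 0 0" --pt "0.5 0 0 0 0" --pt "0.5 0 0 0 0" --pt "0.5 0 0 0 0" --pt "0.5 0 0 20 0" --pt "0.5 0 0 40 0" --pt "0.5 0 0 50 0" --pt "1 0 0 50 0" --pt "1 0 0 20 0" --pt "1 0 0 0 0"

```text
clock: 12.55
tcp_pos: [0.6299, -0.317, 0.2414]
eef_rot: [0.527, 0.85, -0.0, 0.002]
contact_force: [0.5, -0.3, -1.3]
finger_gap: 0.0855
grip_force: 0.0
```

```bash
python3 - <<'E'
from h import *
s=state();print(np.round(s["tcp_pos"],4),s["contact_force"],s["finger_gap"])
p=cam("wrist");W=cloud(p);X,Y,Z=W[...,0],W[...,1],W[...,2];n=np.hypot(X-.629,Y+.3165)<.06
b=W[n&(Z>.08)];print("bar",len(b),np.median(b[:,2]),cv2.minAreaRect(b[:,:2].astype(np.float32)*1000))
hsv=cv2.cvtColor(p["frame"],cv2.COLOR_BGR2HSV)
m=(hsv[...,1]>130)&(np.hypot(X-.629,Y+.3165)<.07);print(np.histogram(Z[m],bins=np.arange(0,.1,.004)))
g=W[m&(abs(Z-.018)<.006)];c=np.linalg.lstsq(np.c_[g[:,:2],np.ones(len(g))],g[:,2],rcond=None)[0];print("tilt",c[:2],"n",len(g))
cv2.imwrite("pics/c.png",p["frame"])
E
```

```text
[ 0.6299 -0.317   0.2414] [ 0.47853224 -0.26796544 -1.33117934] 0.08552608632557426
bar 36784 0.34083387017972877 ((628.8790893554688, -316.27099609375), (117.88130187988281, 60.835906982421875), 8.867183685302734)
(array([   2,    1,    0,   38, 3477,  276,   26,   24,   26,   21,   36,
         34, 1876,    3,    0,    0,    0,    0,    0,    0,    0,   37,
          7,    0]), array([0.   , 0.004, 0.008, 0.012, 0.016, 0.02 , 0.024, 0.028, 0.032,
       0.036, 0.04 , 0.044, 0.048, 0.052, 0.056, 0.06 , 0.064, 0.068,
       0.072, 0.076, 0.08 , 0.084, 0.088, 0.092, 0.096]))
tilt [-0.00092889  0.0004661 ] n 3791
```

The cover is flat: plate at 18 mm, dome at 50 mm, tilt about 0.001. Next I go back over the bucket to look at the handle.

Request:
servo_tool --pt "0.4 -5 20 20 0.06" --pt "0.4 -10 38 20 0.08" --pt "0.4 -12 43 20 0.08" --pt "0.4 -12 43 20 0.08" --pt "0.4 -12 43 0 0.08" --pt "0.4 -12 43 0 0.08" --pt "0.4 -12 43 0 0.08" --pt "0.4 -10 38 0 0.08" --pt "0.4 -5 23 0 0.04" --pt "0.4 0 0 0 0" --pt "0.4 0 0 0 0"

```text
clock: 13.98
tcp_pos: [0.5387, 0.0172, 0.3179]
eef_rot: [0.223, 0.975, -0.0, -0.001]
contact_force: [0.3, -0.9, 0.5]
finger_gap: 0.0341
grip_force: 0.0
```

```bash
python3 - <<'E'
from h import *
s=state();M=R.from_quat(s["eef_rot"]).as_matrix();print(s["clock"],np.round(s["tcp_pos"],4),np.degrees(np.arctan2(M[1,0],M[0,0])),s["finger_gap"],np.round(s["joints"],2))
p=cam("wrist");W=cloud(p);X,Y,Z=W[...,0],W[...,1],W[...,2]
b=W[(np.hypot(X-.539,Y-.017)<.045)&(Z>.115)&(Z<.16)];print("handle",len(b),np.median(b[:,2]),cv2.minAreaRect(b[:,:2].astype(np.float32)*1000))
b=b[b[:,2]>.124];print(len(b),cv2.minAreaRect(b[:,:2].astype(np.float32)*1000))
for f in finder.find_in("carrier_handle",p)[:2]: print(f["confidence"],w(p,f["at"]).round(4))
hsv=cv2.cvtColor(p["frame"],cv2.COLOR_BGR2HSV)
cap=(abs(Z-.088)<.004)&(np.hypot(X-.539,Y-.017)<.042);print("caps",cv2.minEnclosingCircle(W[cap][:,:2].astype(np.float32)*1000),np.median(Z[cap]))
cv2.imwrite("pics/h.png",p["frame"])
E
```

```text
13.975 [0.5387 0.0172 0.3179] 154.1932624382872 0.034100030762450724 [-0.12  0.24  0.22  1.56 -0.    0.33]
handle 299 0.12762643446570177 ((539.4212646484375, 17.783645629882812), (9.773455619812012, 30.306161880493164), 66.5134048461914)
282 ((539.4100952148438, 17.755481719970703), (9.724781036376953, 30.29841423034668), 66.80602264404297)
0.67 [0.5362 0.019  0.0551]
caps ((539.3152465820312, 18.049022674560547), 37.55064010620117) 0.08965542417975403
```

View pics/h.png

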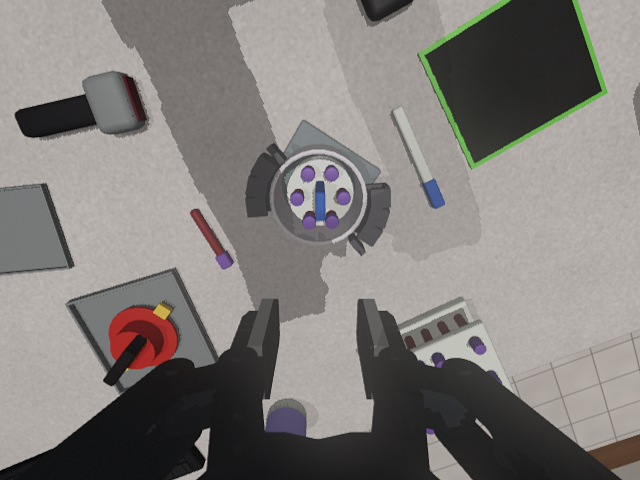

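The handle, at (320,200), is nearly in line with the fingers. Its centre is at (0.5394, 0.0178), its top at 0.1276 m, and the cap tops are at 0.090 m. Next I descend to TCP z 0.100 and grip.

Request:
servo_tool --pt "0.4 0.7 0.6 -40 0.04" --pt "0.4 0 0 -50 0" --pt "0.4 0 0 -50 0" --pt "0.4 0 0 -45 0" --pt "0.4 0 0 -25 0" --pt "0.4 0 0 -8 0" --pt "0.4 0 0 0 0" --pt "0 0 0 0 0" --pt "0 0 0 0 0" --pt "0 0 0 0 0" --pt "0 0 0 0 0" --pt "0 0 0 0 0"

```text
clock: 15.58
tcp_pos: [0.5396, 0.0182, 0.1012]
eef_rot: [0.203, 0.979, 0.0, 0.0]
contact_force: [0.4, -0.2, -0.3]
finger_gap: 0.0001
grip_force: 0.0
```

```bash
python3 - <<'E'
from h import *
s=state();print(np.round(s["tcp_pos"],4),s["contact_force"],s["finger_gap"],s["grip_force"])
p=cam("wrist");q=cam("scene");t=cam("top");cv2.imwrite("pics/g.png",np.hstack([cv2.resize(p["frame"][100:480,120:520],(420,400)),cv2.resize(q["frame"][230:340,310:410],(360,400))]))
for f in finder.find_in("carrier_handle",q)[:2]+[]: print(f["confidence"],w(q,f["at"]).round(4))
E
```

```text
[0.5396 0.0182 0.1012] [ 0.38426212 -0.15904366 -0.28337803] 8.272524742571435e-05 0.0
0.79 [0.5392 0.0202 0.0943]
0.57 [0.5674 0.0414 0.0682]
```

View pics/g.png

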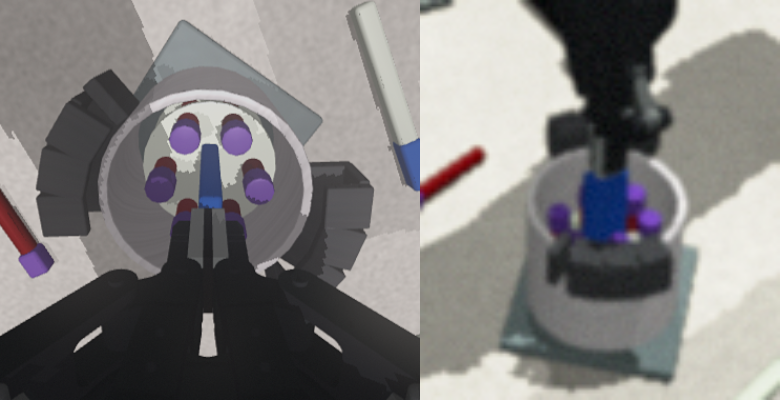

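The wrist view shows the blade at (210,175) running up to the fingertips at (210,205), but the gap reads 0 with no grip force. I'll check the depth there.

```bash
python3 - <<'E'
from h import *
s=state();print(s["finger_gap"],s["grip_force"])
p=cam("wrist");W=cloud(p);hsv=cv2.cvtColor(p["frame"],cv2.COLOR_BGR2HSV)
for v in range(230,400,8):
    print(v,[ (tuple((W[v,u]*1000).round().astype(int).tolist()) if np.isfinite(W[v,u,0]) else None, tuple(p["frame"][v,u].tolist())) for u in(305,320,335)])
b=(hsv[...,1]>110)&(abs(hsv[...,0].astype(int)-110)<12)
Q=W[b&(np.hypot(W[...,0]-.54,W[...,1]-.017)<.05)];print(len(Q),np.nanpercentile(Q,[1,50,99],axis=0))
caps=(abs(hsv[...,0].astype(int)-135)<12)&(hsv[...,1]>60)&(np.hypot(W[...,0]-.54,W[...,1]-.017)<.05);print(np.nanpercentile(W[...,2][caps],[50,90,99]))
E
```

```text
1.6159972539903488e-06 0.0
230 [((510, 23, 90), (170, 103, 132)), ((522, 26, 56), (210, 216, 216)), ((516, 37, 90), (173, 106, 136))]
238 [((514, 21, 89), (164, 96, 127)), ((526, 25, 60), (110, 74, 64)), ((520, 36, 89), (167, 100, 129))]
246 [((528, 14, 56), (207, 216, 215)), ((526, 25, 73), (110, 74, 64)), ((535, 31, 56), (190, 200, 198))]
254 [((533, 12, 56), (196, 203, 202)), ((526, 25, 86), (110, 73, 62)), ((540, 29, 55), (189, 197, 196))]
262 [((538, 9, 55), (173, 180, 179)), ((526, 25, 99), (109, 72, 60)), ((545, 27, 56), (189, 196, 195))]
270 [((543, 7, 55), (123, 128, 128)), ((526, 24, 108), (107, 69, 57)), ((550, 25, 56), (189, 196, 195))]
278 [((548, 5, 56), (124, 129, 128)), ((526, 25, 118), (105, 66, 53)), ((555, 23, 56), (128, 133, 133))]
286 [((553, 2, 55), (123, 128, 127)), ((526, 24, 126), (116, 70, 53)), ((560, 20, 57), (123, 128, 128))]
294 [((557, 1, 59), (47, 44, 78)), ((528, 23, 128), (158, 90, 57)), ((563, 19, 62), (47, 43, 68))]
302 [((526, 18, 136), (87, 85, 86)), ((529, 23, 135), (46, 42, 43)), ((564, 18, 71), (65, 44, 62))]
310 [((525, 18, 144), (87, 86, 85)
[... 627 characters left out ...]
34, 33, 33)), ((529, 28, 175), (35, 33, 33))]
366 [((525, 20, 178), (33, 31, 31)), ((536, 20, 166), (35, 34, 34)), ((529, 28, 178), (33, 33, 32))]
374 [((526, 20, 182), (34, 33, 32)), ((539, 19, 166), (35, 34, 35)), ((529, 28, 182), (32, 31, 31))]
382 [((526, 19, 185), (34, 32, 33)), ((542, 17, 166), (33, 31, 32)), ((529, 27, 185), (33, 31, 31))]
390 [((525, 20, 189), (31, 29, 30)), ((545, 16, 166), (35, 33, 35)), ((525, 29, 193), (31, 30, 29))]
398 [((528, 19, 189), (32, 30, 31)), ((685, -44, 0), (170, 173, 178)), ((524, 29, 197), (33, 33, 33))]
872 [[0.52423432 0.01975401 0.05725367]
 [0.52633712 0.02448078 0.11599177]
 [0.53089262 0.0283837  0.12865845]]
[0.0892825  0.09040988 0.09107808]
```

The depth shows the shut fingertips ending at z ≈ 0.132, just above the blade top at 0.128. So the real tips sit about 30 mm behind the reported TCP, and the bar was gripped near its top too. The carrier hasn't moved. I'll open, go 20 mm lower and grip again.

Request:
servo_tool --pt "0.4 0 0 0 0" --pt "0.4 0 0 0 0" --pt "0.4 0 0 0 0" --pt "0.4 0 0 -10 0" --pt "0.4 0 0 -10 0" --pt "0.4 0 0 0 0" --pt "0 0 0 0 0" --pt "0 0 0 0 0" --pt "0 0 0 0 0" --pt "0 0 0 0 0"

```text
clock: 17.08
tcp_pos: [0.5393, 0.0182, 0.0808]
eef_rot: [0.203, 0.979, -0.0, -0.0]
contact_force: [-0.5, 0.8, -2.8]
finger_gap: 0.0086
grip_force: 61.0
```

```bash
python3 - <<'E'
from h import *
s=state();print(s["finger_gap"],s["grip_force"])
p=cam("wrist");W=cloud(p)
for u in(300,305,310,320):
    print(u,[(v,*(W[v,u]*1000).round().astype(int).tolist()) for v in range(262,334,6) if np.isfinite(W[v,u,0])])
E
```

```text
0.008645052326936634 60.981799364089966
300 [(262, 529, 11, 56), (268, 533, 9, 56), (274, 536, 8, 57), (280, 539, 6, 57), (286, 543, 4, 55), (292, 546, 3, 57), (298, 524, 16, 113), (304, 525, 16, 117), (310, 524, 16, 123), (316, 525, 16, 127), (322, 525, 17, 132), (328, 525, 17, 135)]
305 [(262, 530, 13, 56), (268, 533, 12, 57), (274, 537, 10, 56), (280, 540, 9, 58), (286, 544, 7, 55), (292, 548, 6, 56), (298, 526, 18, 112), (304, 526, 18, 116), (310, 525, 18, 123), (316, 526, 18, 126), (322, 525, 19, 132), (328, 526, 18, 135)]
310 [(262, 524, 20, 75), (268, 524, 20, 84), (274, 524, 20, 92), (280, 524, 20, 99), (286, 524, 21, 106), (292, 524, 20, 111), (298, 524, 21, 117), (304, 524, 21, 122), (310, 524, 21, 127), (316, 526, 20, 128), (322, 528, 19, 128), (328, 530, 18, 128)]
320 [(262, 526, 25, 78), (268, 526, 24, 85), (274, 526, 24, 92), (280, 526, 24, 99), (286, 526, 24, 105), (292, 526, 24, 110), (298, 525, 25, 117), (304, 526, 24, 121), (310, 526, 24, 127), (316, 527, 24, 128), (322, 530, 23, 128), (328, 532, 22, 129)]
```

The blade is gripped: gap 8.6 mm, 61 N, tips at 0.110 m. Next I lift.

Request:
servo_tool --pt "0 0 0 4 0" --pt "0 0 0 8 0" --pt "0 0 0 15 0" --pt "0 0 0 20 0" --pt "0 0 0 25 0" --pt "0 0 0 25 0" --pt "0 0 0 25 0" --pt "0 0 0 15 0" --pt "0 0 0 5 0" --pt "0 0 0 0 0"

```text
clock: 18.38
tcp_pos: [0.5395, 0.0182, 0.223]
eef_rot: [0.203, 0.979, 0.0, -0.0]
contact_force: [-1.1, -0.8, -1.2]
finger_gap: 0.0089
grip_force: 61.0
```

Request:
servo_tool --pt "0 -1 15 0 0" --pt "0 -2 30 0 0" --pt "0 -2 36 0 0" --pt "0 -3 36 0 0" --pt "0 -3 36 0 0" --pt "0 -2 36 0 0" --pt "0 -2 36 0 0" --pt "0 -2 30 0 0" --pt "0 -1 15 0 0" --pt "0 0 0 0 0" --pt "0 0 0 -25 0" --pt "0 0 0 -35 0" --pt "0 0 0 -35 0" --pt "0 0 0 -20 0" --pt "0 0 0 0 0" --pt "0 0 0 0 0"

```text
clock: 20.38
tcp_pos: [0.5223, 0.2877, 0.1092]
eef_rot: [0.204, 0.979, 0.0, 0.001]
contact_force: [-1.0, -0.4, -1.5]
finger_gap: 0.0085
grip_force: 60.8
```

```bash
python3 - <<'E'
from h import *
s=state();print(np.round(s["tcp_pos"],4),s["contact_force"],s["finger_gap"],s["grip_force"])
p=cam("wrist");q=cam("scene")
cv2.imwrite("pics/p.png",np.hstack([cv2.resize(p["frame"],(400,400)),cv2.resize(q["frame"][230:430,380:580],(400,400))]))
W=cloud(q);X,Y,Z=W[...,0],W[...,1],W[...,2]
b=(np.hypot(X-.521,Y-.289)<.05)&(Z>.01)&(q["frame"].min(-1)>150)&(Z<.06);print("base",len(W[b]),np.nanpercentile(W[b],[1,50,99],axis=0))
E
```

```text
[0.5223 0.2877 0.1092] [-1.0323459  -0.39030763 -1.51679451] 0.008526189727080545 60.83439588546753
base 75 [[0.50237569 0.31598526 0.03742069]
 [0.5255612  0.32130007 0.0423987 ]
 [0.55113286 0.32651834 0.045478  ]]
```

View pics/p.png

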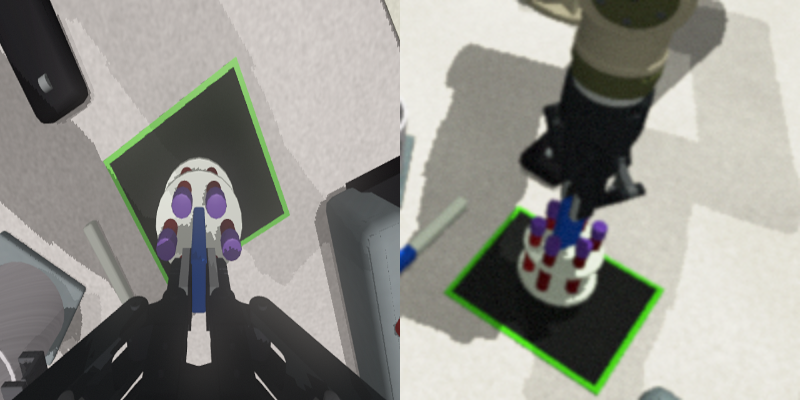

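The carrier is held upright over the middle of the pad; in the right half its base is at (558,280). Next I lower it.

Request:
servo_tool --pt "0 0 0 -12 0" --pt "0 0 0 -10 0" --pt "0 0 0 -4 0" --pt "0 0 0 -1.5 0" --pt "0 0 0 -1 0" --pt "0 0 0 0 0"

```text
clock: 21.22
tcp_pos: [0.5217, 0.2883, 0.0798]
eef_rot: [0.203, 0.979, 0.0, 0.0]
contact_force: [0.1, -0.2, -1.5]
finger_gap: 0.0087
grip_force: 60.8
```

Request:
servo_tool --pt "0 0 0 -1 0" --pt "0 0 0 0 0"

```text
clock: 21.48
tcp_pos: [0.5216, 0.2882, 0.0787]
eef_rot: [0.203, 0.979, 0.0, 0.0]
contact_force: [0.3, 1.0, -1.9]
finger_gap: 0.0085
grip_force: 60.9
```

Request:
servo_tool --pt "0 0 0 -1 0" --pt "0 0 0 0 0" --pt "0 0 0 0 0"

```text
clock: 21.85
tcp_pos: [0.5219, 0.2884, 0.0786]
eef_rot: [0.203, 0.979, 0.0, 0.001]
contact_force: [-1.8, -0.3, 5.8]
finger_gap: 0.0084
grip_force: 61.9
```

Contact: +5.8 N. I release gently and retreat straight up.

Request:
servo_tool --pt "0.15 0 0 0 0" --pt "0.25 0 0 0 0" --pt "0.4 0 0 0 0" --pt "0.4 0 0 0 0" --pt "0.4 0 0 15 0" --pt "0.4 0 0 35 0" --pt "0.4 0 0 50 0" --pt "0.4 0 0 50 0" --pt "0.4 0 0 20 0" --pt "0.4 0 0 0 0" --pt "0.4 0 0 0 0"

```text
clock: 23.22
tcp_pos: [0.5211, 0.288, 0.2468]
eef_rot: [0.203, 0.979, -0.0, -0.0]
contact_force: [0.6, 0.5, -0.0]
finger_gap: 0.0344
grip_force: 0.0
```

```bash
python3 - <<'E'
from h import *
s=state();print(s["clock"],np.round(s["tcp_pos"],4),s["contact_force"],s["finger_gap"])
p=cam("wrist");W=cloud(p);X,Y,Z=W[...,0],W[...,1],W[...,2];near=np.hypot(X-.5217,Y-.2883)
h=W[(near<.04)&(Z>.11)&(Z<.16)];print("handle",np.median(h[:,2]),cv2.minAreaRect(h[:,:2].astype(np.float32)*1000))
c=W[(near<.045)&(abs(Z-.088)<.006)];print("caps",np.median(c[:,2]));l=np.linalg.lstsq(np.c_[c[:,:2],np.ones(len(c))],c[:,2],rcond=None)[0];print("tilt",l[:2])
q=cam("scene");t=cam("top")
for l in("cover","carrier","pen","spare_tube","mouse","scanner"):
    for f in finder.find_in(l,q)[:1]+finder.find_in(l,t)[:1]: print(l,round(f["confidence"],2),w(q if 0 else q,f["at"]).round(3),w(t,f["at"]).round(3))
T=cloud(q);hsv=cv2.cvtColor(q["frame"],cv2.COLOR_BGR2HSV)
d=(np.hypot(T[...,0]-.63,T[...,1]+.316)<.07)&(abs(T[...,2]-.05)<.004);print("dome top",np.median(T[...,2][d]),T[d].mean(0))
E
```

```text
23.225 [0.5211 0.288  0.2468] [ 0.63986716  0.49410601 -0.03045058] 0.03439483992194427
handle 0.12545483116150805 ((521.470947265625, 287.4714050292969), (9.367340087890625, 30.003273010253906), 66.37760925292969)
caps 0.087634021942466
tilt [ 0.0003495  -0.00172661]
cover 0.71 [ 0.636 -0.298  0.033] [0.406 0.021 0.251]
cover 0.97 [ 0.176 -0.305  0.009] [ 0.624 -0.314  0.024]
carrier 0.85 [0.54  0.294 0.052] [ 0.137 -0.448  0.512]
carrier 0.77 [ 0.68  -0.631 -0.042] [0.518 0.278 0.053]
pen 0.86 [0.575 0.152 0.016] [ 0.175 -0.327  0.431]
pen 0.58 [ 0.658 -0.645 -0.084] [0.51  0.271 0.004]
spare_tube 0.56 [ 0.551 -0.145  0.015] [ 0.351 -0.144  0.275]
spare_tube 0.59 [ 0.663 -0.639 -0.087] [0.502 0.271 0.007]
mouse 0.57 [0.359 0.185 0.026] [ 0.272 -0.509  0.358]
mouse 0.81 [ 0.678 -0.479 -0.175] [0.347 0.175 0.027]
scanner 0.97 [ 0.34 -0.17  0.03] [ 0.481 -0.284  0.178]
scanner 0.69 [ 0.423 -0.225 -0.181] [ 0.33  -0.185  0.031]
dome top 0.04988750730764352 [ 0.64164331 -0.30674301  0.0499896 ]
```

The carrier is upright and centred on the pad, the cover is flat in the tray, and the bystanders haven't moved.

```bash
python3 -c "
from plant import robot
print(robot.job_done())"
```

```text
the job is handed in; nothing more can be done
None
```

The job is handed in at about 23 s: by the last camera check the cover lies flat and centred in the middle-sized tray, the carrier stands upright near the centre of the scan pad, the bystanders had not moved, and the gripper was clear of everything; no verdict was returned.

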